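# Tip the fallen loaf tins back on to their bases

### The arm

A 6-joint arm with a two-finger parallel gripper is mounted at the origin on a cart in front of the work surface, level with it; the furniture and walls round the work are solid. World frame = base frame: x ahead of the robot, y to its left, z up, the work surface at z = 0. Lengths are in m, angles in rad, forces in N, time in s.
With the tool pointing down it reaches from about 0.3 to 0.775 m from the base axis. Payload 14.6 kg.
Tool frame: the origin (TCP) lies at the centre of the arm's flange, where the gripper is bolted on; the fingertips stand 199 mm ahead of it and the grasp point (between the pads) lies ctrl.tcp_to_grasp ahead of it (ctrl.tcp_to_grasp is the distance from the TCP to the grasp point, in m); z points along the fingers, y is the line along which they close (so a half turn about z gives the same grasp; the last joint's range is limited). The gripper opens to 94 mm and grips with 3 to 60 N. Pads are 16 mm wide; open, the fingers measure 119 mm over their backs; the gripper's body (75 mm by 177 mm) begins 78 mm behind the grasp point.
Start: joints at [-1.211, 0.3, 1.521, -0, 1.321, -0.067], TCP at [0.228, -0.501, 0.405] pointing down, gripper open.
Joint ranges: [-3.03, 3.03], [-0.79, 2.21], [0.23, 2.52], [-1.04, 4.18], [0, 3.07], [-2.55, 2.55]. Speed limits (rad/s): [2.22, 2.22, 2.57, 3.14, 3.14, 3.14].

### API

Orientations are given as [roll, pitch, yaw] about the fixed x, y, z axes, in that order (R = Rz(yaw) Ry(pitch) Rx(roll)).
In Python, from station import ctrl gives the robot as it stands. The module is installed in compiled form; this text tells all that it offers.
- The arm moves only by the shell command python3 -m jog 'ROWS' [OPENING] [FORCE]. ROWS is JSON, a list of rows, each a list of 6 numbers: the shift along the tool's x, y, z in cm, then the turn, a rotation vector about the tool's x, y, z in rad. In form: [[tx, ty, tz, ax, ay, az], ...]. A call has 1 to 8 rows; each row is the pose to reach, as a shift and turn from the pose commanded when the call began, along the tool's axes at that moment; what a row does not reach only later rows make up. A row lasts 1/10 s, in which the tool goes at most 50 mm and 8.59 degrees, less where a joint would pass 70% of its speed; a pose out of reach is approached as far as the arm can. A call with a gripper value outside its range is refused whole. OPENING is the opening in per cent of the stroke, from 0 (shut) to 100 (fully open), set as the call begins (- or left out, the last holds). The fingers move at their own pace and stop on an object; FORCE is the grip in N (left out, the last holds). Time passes only in rows, so rows that repeat a pose let the fingers close. It gives the time, the measured TCP pose, the force, the opening and the grip force at its end, in the units of the state.
- ctrl.get_obs(): the state, without advancing time (a new reading comes with each control period).
- ctrl.camera(name): name is "scene" or "top" or "wrist"; returns a dict with "img" (400x640x3 uint8, blue, green, red), "intrinsics" (3x3 intrinsics, pixels), "R" (3x3) and "t" (3): a world point X has camera coordinates R X + t. Camera axes: x right, y down, z forward; pixel columns grow to the right and rows downward; lengths in m; the calibration is good to about 2 mm. A picture is of the moment at which its call begins. There is no depth.
- ctrl.hand_in(): hands the job in; it is judged then, once.
The state is a dict: "time_s": time; "qpos": joint angles; "joint_vel": joint speeds; "tau": joint torques, N m; "ee_pos": TCP position; "eef_rot": TCP orientation; "force": force on the tool from outside, world axes, zero at the start; "moment": the same for the moment, N m; "grip_width": finger opening in m; "grip_force": force on a finger pad.
Only numpy, scipy, OpenCV 4.12 (cv2) and the standard library are available. Lean on these libraries where they do the work, as an engineer would, in place of code of your own. Each camera call takes 0.05 s, during which the arm holds its last target. There are 200 camera calls.

### The job

Two of the three loaf tins have been left lying on their long sides. Push each of these two over with the fingers so that it stands on its base with its mouth up, close to where it lay; just tip them, do not shove them along, pick them up or carry them. Leave the third tin, which already stands properly, and the jar, price sign and cup where they are.

Things in the scene. Friction and masses are not known exactly. Their poses are not given: they have to be found in the camera images.
- tin_a: First fallen tin: dark grey loaf tin, open box 152 long, 70 wide (60 at the base), 52 high, 0.15 to 0.3 kg. Origin: centre of the base's underside; own x along it, y across, z from the base out through the mouth. Starts on a long side: 70 high, 52 deep, mouth (own z) facing right (-y) within 1 rad and 0.06 rad up, origin 31 mm up. On its base: own z up, origin at 0.
- tin_b: Second fallen tin: dark grey loaf tin, open box 152 long, 70 wide (60 at the base), 52 high, 0.15 to 0.3 kg. Origin: centre of the base's underside; own x along it, y across, z from the base out through the mouth. Starts on a long side: 70 high, 52 deep, mouth (own z) facing left (+y) within 1 rad and 0.06 rad up, origin 31 mm up. On its base: own z up, origin at 0.
- tin_c: Third tin, standing on its base, to be left alone: dark grey loaf tin, open box 152 long, 70 wide (60 at the base), 52 high, 0.15 to 0.3 kg. Origin: centre of the base's underside; own x along it, y across, z from the base out through the mouth. 
- tin_a_centre (a point): middle of the box of tin_a, 26 mm from the base along own z; axes as the tin. Pushed at the top edge of the mouth (70 mm up) towards its base side, the tin tips about its lower base edge; that edge of the mouth rises to about 84 mm on the way, and by about 40 degrees the tin goes on over to its base by itself.
- tin_b_centre (a point): middle of the box of tin_b, 26 mm from the base along own z; axes as the tin. Pushed at the top edge of the mouth (70 mm up) towards its base side, the tin tips about its lower base edge; that edge of the mouth rises to about 84 mm on the way, and by about 40 degrees the tin goes on over to its base by itself.
- tin_c_centre (a point): middle of the box of tin_c, 26 mm from the base along own z; axes as the tin. 
- jar: preserve jar with a twist-off lid, 57 across and 77 high, behind the tins; origin: centre of its underside
- sign: small slate price sign in an oak foot, 22 deep, 68 wide, 52 high, behind the tins; origin: centre of its underside
- cup: espresso cup, 64 across, 89 over the handle, 48 high, behind the tins; origin: centre of its underside

How it is judged:
By the outcome, as a careful person would: the job done as asked, in the order asked, and still so for the second after the job is handed in, with the robot touching nothing.
It also fails if it takes over 40 s, if anything falls off the work surface, if the arm or the gripper's body presses on something with over 40 N, if the wrist force passes 120 N, or if a joint passes its speed limit or range.

## Working session

There is one attempt and no reset: what is moved stays moved. The work goes in short steps, Python scripts to look and compute and a shell command to move; the robot and the scene stay as the last step left them, time stands still between calls to the robot, and variables do not carry over. Pictures are saved under pics/ and viewed, at most 10 in all, crops included, and the job is handed in when it is done.

```bash
mkdir -p pics
python3 - <<'E'
from station import ctrl
import cv2,numpy as np
for n in("top","scene"):
    c=ctrl.camera(n);cv2.imwrite(f"pics/{n}0.png",c["img"]);np.savez(f"{n}0.npz",**c)
    print(n,np.round(c["intrinsics"],1).tolist(),np.round(-c["R"].T@c["t"],3),np.round(c["R"],2).tolist())
o=ctrl.get_obs();print(o["time_s"],o["ee_pos"],o["eef_rot"],ctrl.tcp_to_grasp,o["force"])
E
```

```text
top [[516.1, 0.0, 325.5], [0.0, 516.1, 202.5], [0.0, 0.0, 1.0]] [0.407 0.056 1.212] [[0.0, -1.0, -0.02], [-0.99, -0.0, -0.16], [0.16, 0.02, -0.99]]
scene [[515.4, 0.0, 314.6], [0.0, 515.4, 195.4], [0.0, 0.0, 1.0]] [0.039 0.655 1.031] [[-0.74, -0.67, -0.0], [-0.52, 0.58, -0.63], [0.42, -0.47, -0.78]]
0.1 [ 0.22767687 -0.50063162  0.40415339] [-3.14057671e+00 -6.55091102e-05  4.26788607e-01] 0.1804 [-0.1152458   0.27135439 -0.13268945]
```

View pics/top0.png

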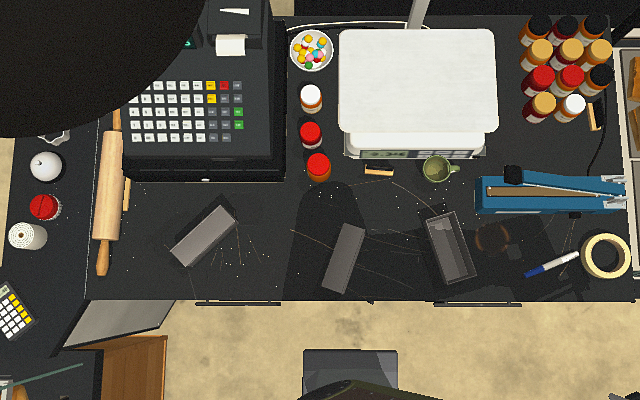

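View pics/scene0.png

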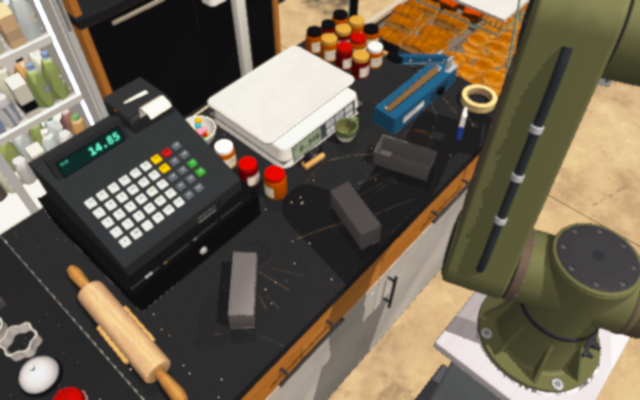

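The top view shows the fallen tins at about (203,236) and (343,258), and the standing tin at (447,246). The jar is at (318,170), the sign at (380,170) and the cup at (437,168). I'll enlarge the tins and measure them.

```bash
cat > h.py <<'E'
import numpy as np,cv2
def ray(c,u,v,z):
    K,R,t=c["intrinsics"],c["R"],c["t"]; o=-R.T@t; d=R.T@np.linalg.inv(K)@np.array([u,v,1.]); return o+d*(z-o[2])/d[2]
E
python3 - <<'E'
import cv2,numpy as np
from h import *
t=np.load("top0.npz");s=np.load("scene0.npz")
g=lambda a,x,y,w,h:cv2.convertScaleAbs(cv2.resize(a[y:y+h,x:x+w],(400,300),interpolation=cv2.INTER_CUBIC),alpha=1.8,beta=20)
T,S=t["img"],s["img"]
cv2.imwrite("pics/crop1.png",np.vstack([np.hstack([g(T,155,190,100,75),g(T,295,212,100,75)]),np.hstack([g(S,195,238,120,90),g(S,300,170,120,90)])]))
hsv=cv2.cvtColor(T,cv2.COLOR_BGR2HSV)
v=cv2.GaussianBlur(hsv[...,2],(3,3),0);print(v[236,203],v[258,343],v[258,300],v[200,250])
m=((v>60)&(hsv[...,1]<60)).astype(np.uint8)*255
for (x,y,w,h) in((155,190,100,85),(300,205,85,95),(410,195,80,95)):
    k=np.zeros_like(m);k[y:y+h,x:x+w]=m[y:y+h,x:x+w];k=cv2.morphologyEx(k,cv2.MORPH_OPEN,np.ones((5,5)))
    c=max(cv2.findContours(k,0,2)[0],key=cv2.contourArea);r=cv2.minAreaRect(c);b=cv2.boxPoints(r)
    print(np.round(r[0]),np.round(r[1]),cv2.contourArea(c))
    P=np.array([ray(t,*p,0.07 if x<400 else .052) for p in b]);print(np.round(P,3).tolist(),np.round(P.mean(0),3),[round(np.linalg.norm(P[i]-P[i-1]),3) for i in(0,1)])
E
```

```text
132 92 44 51
[204. 237.] [28. 70.] 1814.5
[[0.486, 0.425, 0.07], [0.593, 0.313, 0.07], [0.547, 0.269, 0.07], [0.442, 0.381, 0.07]] [0.517 0.347 0.07 ] [np.float64(0.063), np.float64(0.154)]
[343. 258.] [25. 68.] 1563.0
[[0.41, 0.086, 0.07], [0.552, 0.036, 0.07], [0.533, -0.015, 0.07], [0.393, 0.036, 0.07]] [0.472 0.036 0.07 ] [np.float64(0.053), np.float64(0.15)]
[446. 247.] [66. 25.] 1481.5
[[0.559, -0.147, 0.052], [0.577, -0.2, 0.052], [0.436, -0.241, 0.052], [0.419, -0.188, 0.052]] [ 0.498 -0.194  0.052] [np.float64(0.146), np.float64(0.056)]
```

View pics/crop1.png

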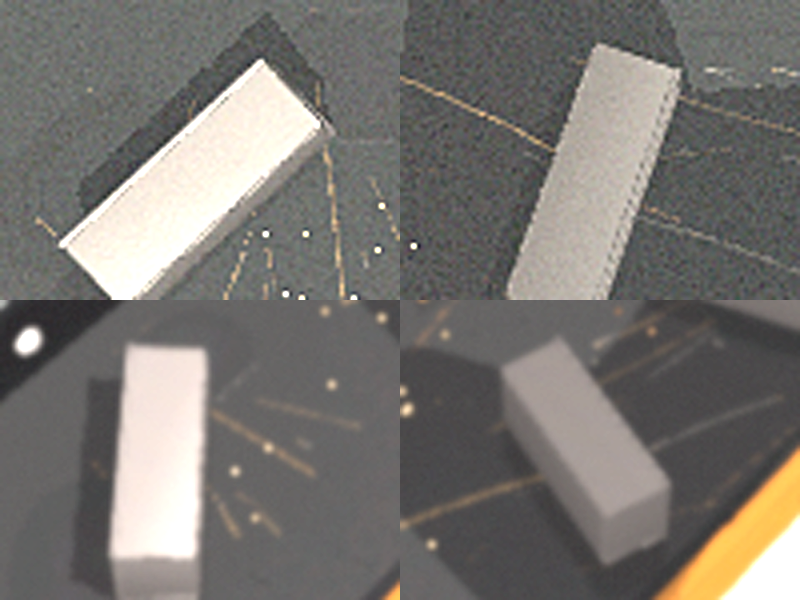

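tin_a is the middle tin, with its mouth to the right and its rim on the lower-right side. tin_b is the left tin, with its mouth up-left, away from the robot. I'll check how close the register and the front edge are, and work out the poses.

Run:
```python
import numpy as np,cv2
from h import *
from scipy.spatial.transform import Rotation as Ro
t=np.load("top0.npz");s=np.load("scene0.npz")
def tri(p,q):
    P=[np.c_[c["intrinsics"]@c["R"],c["intrinsics"]@c["t"]] for c in(t,s)]
    X=cv2.triangulatePoints(P[0],P[1],np.float64(p),np.float64(q)).ravel();return np.round(X[:3]/X[3],3)
print("reg right-front bottom/top corner",tri((284,180),(258,188)),"front button",tri((206,180),(205,250)))
for z in(0,.1,.15):print("reg front row182 z",z,ray(t,206,182,z).round(3),ray(t,270,178,z).round(3))
print("edge",ray(t,250,300,0).round(3),ray(t,345,300,0).round(3),"jar",ray(t,318,163,.077).round(3))
R0=Ro.from_euler("xyz",[-3.1406,0,.4268])
p0=np.array([.22768,-.50063,.40415])
for n,e,m,L in(("a",(.463,.0105),(-.335,-.942),0),("b",(.540,.369),(.72,.69),-.01)):
    m=np.array(m)/np.hypot(*m)
    ax=np.array([abs(m[1]),-abs(m[0])]) # tin axis, +x
    for d in(.035,-.065):
        q=np.r_[np.array(e)+m*d+ax*L,.259+.06]
        print(n,d,q.round(3),np.hypot(q[0],q[1]).round(3),"toolshift cm from start",(R0.inv().apply(q-p0)*100).round(1))
    yaw=np.arctan2(ax[1],ax[0])  # tool y (world) must be parallel to ax ; tool y at yaw w, roll pi: (sin w,-cos w)
    for w in(yaw+np.pi/2,yaw-np.pi/2):
        print(" turn tool z",np.round(-(w-.4268),3), "yaw",round(w,3),"joint1",round(np.arctan2(q[1],q[0]),2))
```

```text
reg right-front bottom/top corner [0.644 0.171 0.11 ] front button [0.648 0.351 0.052]
reg front row182 z 0 [0.655 0.365 0.   ] [0.665 0.211 0.   ]
reg front row182 z 0.1 [0.635 0.34  0.1  ] [0.644 0.198 0.1  ]
reg front row182 z 0.15 [0.624 0.327 0.15 ] [0.633 0.192 0.15 ]
edge [0.377 0.251 0.   ] [0.378 0.031 0.   ] jar [0.683 0.093 0.077]
a 0.035 [ 0.451 -0.022  0.319] 0.452 toolshift cm from start [ 40.1 -34.3   8.5]
a -0.065 [0.485 0.072 0.319] 0.49 toolshift cm from start [ 47.1 -41.5   8.6]
 turn tool z -0.802 yaw 1.229 joint1 0.15
 turn tool z 2.339 yaw -1.912 joint1 0.15
b 0.035 [0.558 0.4   0.319] 0.687 toolshift cm from start [ 67.4 -68.3   8.6]
b -0.065 [0.486 0.331 0.319] 0.588 toolshift cm from start [ 58.  -65.    8.6]
 turn tool z -0.337 yaw 0.764 joint1 0.6
 turn tool z 2.804 yaw -2.377 joint1 0.6
```

```bash
python3 -m jog '[[40,-34,0,0,0,-0.8],[40,-34,0,0,0,-0.8],[40,-34,0,0,0,-0.8],[40,-34,0,0,0,-0.8],[40,-34,0,0,0,-0.8],[40,-34,0,0,0,-0.8],[40,-34,0,0,0,-0.8],[40,-34,0,0,0,-0.8]]' 100
```

```text
time_s: 0.9
ee_pos: [0.3981, -0.1367, 0.4047]
eef_rot: [3.141, -0.0, 1.227]
force: [0.8, -0.4, 0.2]
grip_width: 0.094
grip_force: 0.0
```

```bash
python3 -m jog '[[4,0.3,0,0,0,0],[8,0.7,0,0,0,0],[11,1,0,0,0,0],[12,1,2,0,0,0],[12,1,3,0,0,0],[12,1,3,0,0,0]]'
python3 - <<'E'
from station import ctrl
import cv2,numpy as np
from h import *
o=ctrl.get_obs();print(o["ee_pos"],o["eef_rot"])
t=ctrl.camera("top");w=ctrl.camera("wrist")
cv2.imwrite("pics/w1.png",np.vstack([cv2.resize(cv2.convertScaleAbs(w["img"],alpha=1.5,beta=15),(480,300)),cv2.resize(cv2.convertScaleAbs(t["img"][190:310,150:342],alpha=1.5,beta=15),(480,300))]))
np.savez("w1.npz",**w);print(-w["R"].T@w["t"])
E
```

```text
time_s: 1.5
ee_pos: [0.4475, -0.0293, 0.3733]
eef_rot: [-3.139, 0.001, 1.227]
force: [0.1, 0.3, 0.3]
grip_width: 0.094
grip_force: 0.0
[ 0.44745204 -0.02930889  0.37331125] [-3.13867925e+00  7.10380494e-04  1.22707189e+00]
[0.47272176 0.04070229 0.35359397]
```

View pics/w1.png

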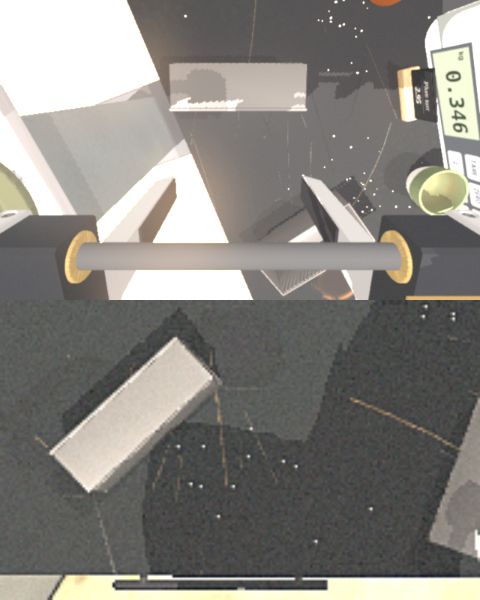

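The wrist view shows tin_a square to the fingers. Its near rim runs from (170,110) to (305,110) in the half picture, with the bright mouth edge facing the fingers.

Run:
```python
import numpy as np
from h import *
w=np.load("w1.npz");p=np.array([.44745,-.02931]);y=1.227
X=np.array([np.cos(y),np.sin(y)]);Y=np.array([np.sin(y),-np.cos(y)])
P=[ray(w,a*4/3,b*4/3,.07)[:2] for a,b in((170,110),(305,110),(305,64),(170,64))]
for q in P: print(q.round(3),"tool xy",((q-p)@X).round(3),((q-p)@Y).round(3))
```

```text
[0.392 0.04 ] tool xy 0.047 -0.075
[ 0.532 -0.01 ] tool xy 0.047 0.073
[0.545 0.036] tool xy 0.095 0.07
[0.412 0.084] tool xy 0.095 -0.072
```

```bash
python3 -m jog '[[0,0,4,0,0,0],[0,0,8,0,0,0],[0,0,11.3,0,0,0],[0,0,11.3,0,0,0],[1,0,11.3,0,0,0],[2.4,0,11.3,0,0,0],[3.2,0,11.3,0,0,0],[3.6,0,11.3,0,0,0]]'; python3 -m jog '[[0.5,0,0,0,0,0],[1,0,0,0,0,0],[1.5,0,0,0,0,0],[2,0,0,0,0,0],[2.5,0,0,0,0,0],[3,0,0,0,0,0],[3,0,0,0,0,0]]';python3 - <<'E'
from station import ctrl
import cv2,numpy as np
s=ctrl.camera("scene");w=ctrl.camera("wrist")
cv2.imwrite("pics/w2.png",np.vstack([cv2.resize(cv2.convertScaleAbs(w["img"],alpha=1.5,beta=15),(480,300)),cv2.resize(cv2.convertScaleAbs(s["img"][120:320,200:520],alpha=1.5,beta=15),(480,300))]))
E
```

```text
time_s: 2.4
ee_pos: [0.4605, 0.0055, 0.2633]
eef_rot: [3.139, -0.001, 1.228]
force: [-0.8, -0.7, 0.3]
grip_width: 0.0943
grip_force: 0.0
time_s: 3.1
ee_pos: [0.4702, 0.0336, 0.2616]
eef_rot: [-3.142, -0.0, 1.227]
force: [0.2, -0.1, -0.8]
grip_width: 0.0938
grip_force: 0.0
```

View pics/w2.png

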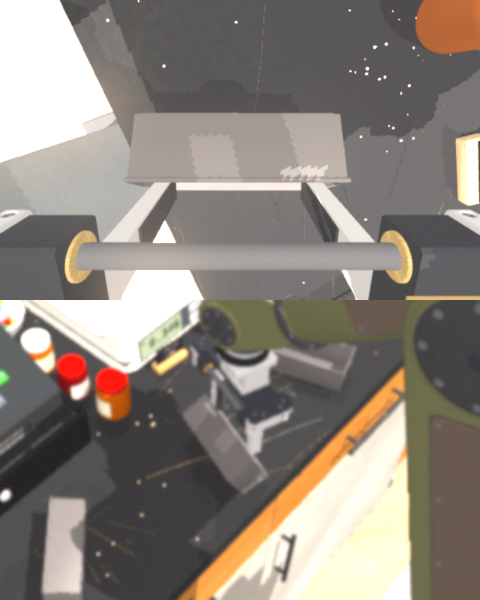

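The tin is tipping about its base edge. The wrist view shows its rim raised against the fingers at row 180. I'll carry on pushing.

```bash
python3 -m jog '[[0.5,0,0,0,0,0],[1,0,0,0,0,0],[1.5,0,0,0,0,0],[2,0,0,0,0,0],[2.5,0,0,0,0,0],[3,0,0,0,0,0],[3.5,0,0,0,0,0],[3.5,0,0,0,0,0]]';python3 -m jog '[[0,0,-3,0,0,0],[0,0,-7,0,0,0],[0,0,-11,0,0,0],[0,0,-12,0,0,0],[0,0,-12,0,0,0]]'
python3 - <<'E'
from station import ctrl
import cv2,numpy as np
s=ctrl.camera("scene");w=ctrl.camera("wrist")
cv2.imwrite("pics/w3.png",np.vstack([cv2.resize(cv2.convertScaleAbs(w["img"],alpha=1.5,beta=15),(480,300)),cv2.resize(cv2.convertScaleAbs(s["img"][120:320,200:520],alpha=1.5,beta=15),(480,300))]))
E
```

```text
time_s: 4.0
ee_pos: [0.482, 0.0665, 0.2616]
eef_rot: [3.142, -0.0, 1.227]
force: [-0.1, 0.8, -0.5]
grip_width: 0.0944
grip_force: 0.0
time_s: 4.5
ee_pos: [0.4818, 0.0659, 0.3828]
eef_rot: [3.139, -0.001, 1.227]
force: [0.5, -0.3, -0.6]
grip_width: 0.0936
grip_force: 0.0
```

View pics/w3.png

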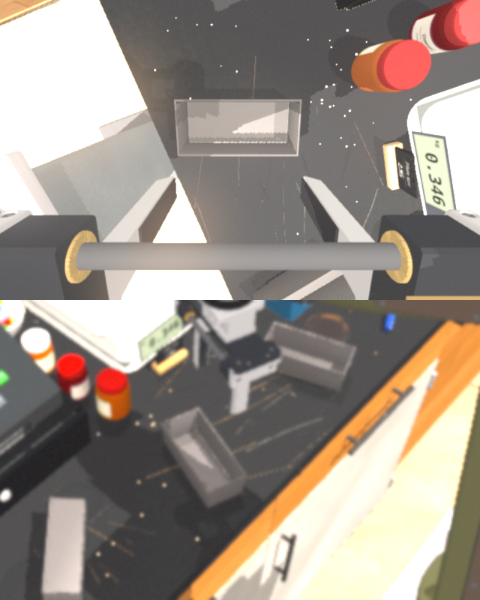

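tin_a now stands on its base with its mouth up; its rim is a clean rectangle in the wrist view at (175–300, 100–155). Next is tin_b.

```bash
python3 -m jog '[[35.4,-3.4,0,0,0,0.463],[35.4,-3.4,0,0,0,0.463],[35.4,-3.4,0,0,0,0.463],[35.4,-3.4,0,0,0,0.463],[35.4,-3.4,0,0,0,0.463],[35.4,-3.4,0,0,0,0.463],[35.4,-3.4,0,0,0,0.463],[35.4,-3.4,0,0,0,0.463]]'; python3 -m jog '[[0,0,0,0,0,0],[0,0,0,0,0,0]]'
python3 - <<'E'
from station import ctrl
import cv2,numpy as np
s=ctrl.camera("scene");w=ctrl.camera("wrist");np.savez("w4.npz",**w)
o=ctrl.get_obs();print(o["ee_pos"],o["eef_rot"])
cv2.imwrite("pics/w4.png",np.vstack([cv2.resize(cv2.convertScaleAbs(w["img"],alpha=1.5,beta=15),(480,300)),cv2.resize(cv2.convertScaleAbs(s["img"][170:370,80:400],alpha=1.5,beta=15),(480,300))]))
E
```

```text
time_s: 5.4
ee_pos: [0.5689, 0.4146, 0.3779]
eef_rot: [-3.14, 0.004, 0.767]
force: [0.2, -0.3, 0.3]
grip_width: 0.0938
grip_force: 0.0
time_s: 5.6
ee_pos: [0.5693, 0.4104, 0.3795]
eef_rot: [-3.141, 0.003, 0.764]
force: [-0.2, 0.0, -0.6]
grip_width: 0.094
grip_force: 0.0
[0.56937879 0.40962682 0.38101362] [-3.14148666e+00  1.15993454e-03  7.62756756e-01]
```

View pics/w4.png

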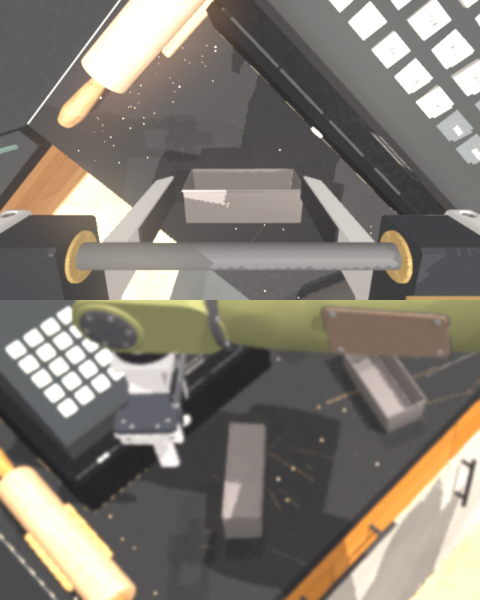

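Run:
```python
import numpy as np,cv2
from h import *
w=np.load("w4.npz");p=np.array([.56938,.40963]);y=.7628
X=np.array([np.cos(y),np.sin(y)]);Y=np.array([np.sin(y),-np.cos(y)])
for a,b,z in((182,190.5,.07),(301,191,.07),(190,168,0.),(299,169,0.),(186,222,.065),(302,222,.065)):
    q=ray(w,a*4/3,b*4/3,z)[:2]; print(q.round(3),"tool xy",((q-p)@X).round(3),((q-p)@Y).round(3))
# register height: keyboard front edge near right corner, wrist (315,132) small white; top cam button
t=np.load("top0.npz")
P=[np.c_[c["intrinsics"]@c["R"],c["intrinsics"]@c["t"]] for c in(t,w)]
k=lambda p,q:(lambda X:(X[:3]/X[3]).round(3))(cv2.triangulatePoints(P[0],P[1],np.float64(p),np.float64(q)).ravel())
print("keyhole",k((206,180),(316*4/3,132*4/3)),"key front-left corner",k((136,139),(342*4/3,0)))
```

```text
[0.485 0.424] tool xy -0.051 -0.069
[0.585 0.318] tool xy -0.052 0.077
[0.487 0.43 ] tool xy -0.046 -0.072
[0.598 0.312] tool xy -0.047 0.09
[0.452 0.391] tool xy -0.097 -0.067
[0.556 0.283] tool xy -0.097 0.082
keyhole [0.649 0.353 0.05 ] key front-left corner [0.695 0.454 0.216]
```

```bash
python3 -m jog '[[-2,0,0,0,0,0],[-3,0,0,0,0,0],[-3,0,0,0,0,0],[-3,0,3,0,0,0],[-3,0,7,0,0,0],[-3,0,11,0,0,0],[-3,0,12,0,0,0],[-3,0,12,0,0,0]]'; python3 -m jog '[[-0.5,0,0,0,0,0],[-1,0,0,0,0,0],[-1.5,0,0,0,0,0],[-2,0,0,0,0,0],[-2.5,0,0,0,0,0],[-3,0,0,0,0,0],[-3.5,0,0,0,0,0],[-4,0,0,0,0,0]]'
```

```text
time_s: 6.5
ee_pos: [0.5478, 0.3897, 0.2609]
eef_rot: [-3.141, 0.002, 0.763]
force: [-0.5, 0.6, 1.2]
grip_width: 0.094
grip_force: 0.0
time_s: 7.3
ee_pos: [0.5183, 0.362, 0.2616]
eef_rot: [-3.142, 0.0, 0.764]
force: [-0.3, -0.6, -0.5]
grip_width: 0.0941
grip_force: 0.0
```

```bash
python3 -m jog '[[-0.5,0,0,0,0,0],[-1,0,0,0,0,0],[-1.5,0,0,0,0,0],[-2,0,0,0,0,0],[-2.5,0,0,0,0,0],[-3,0,0,0,0,0],[-3.5,0,0,0,0,0],[-4,0,0,0,0,0]]'; python3 -m jog '[[0,0,0,0,0,0],[0,0,-3,0,0,0],[0,0,-7,0,0,0],[0,0,-11,0,0,0],[0,0,-13,0,0,0],[0,0,-13,0,0,0]]'; python3 -m jog '[[4,0,0,0,0,0],[8,0,0,0,0,0],[10,0,0,0,0,0],[10,0,0,0,0,0]]';python3 - <<'E'
from station import ctrl
import cv2,numpy as np
s=ctrl.camera("scene");w=ctrl.camera("top")
cv2.imwrite("pics/w5.png",np.vstack([cv2.resize(cv2.convertScaleAbs(w["img"][150:310,150:490],alpha=1.5,beta=15),(620,292)),cv2.resize(cv2.convertScaleAbs(s["img"][120:320,150:470],alpha=1.5,beta=15),(480,300)).copy() if 0 else cv2.resize(cv2.convertScaleAbs(s["img"][110:340,150:500],alpha=1.5,beta=15),(620,300))]))
E
```

```text
time_s: 8.1
ee_pos: [0.4894, 0.3344, 0.2617]
eef_rot: [3.142, -0.0, 0.764]
force: [0.9, -0.2, -0.1]
grip_width: 0.094
grip_force: 0.0
time_s: 8.7
ee_pos: [0.4898, 0.3347, 0.3949]
eef_rot: [3.14, -0.005, 0.764]
force: [-0.0, 0.2, -0.2]
grip_width: 0.0942
grip_force: 0.0
time_s: 9.1
ee_pos: [0.563, 0.405, 0.3885]
eef_rot: [-3.141, 0.003, 0.764]
force: [-0.3, -0.6, 0.4]
grip_width: 0.0939
grip_force: 0.0
```

View pics/w5.png

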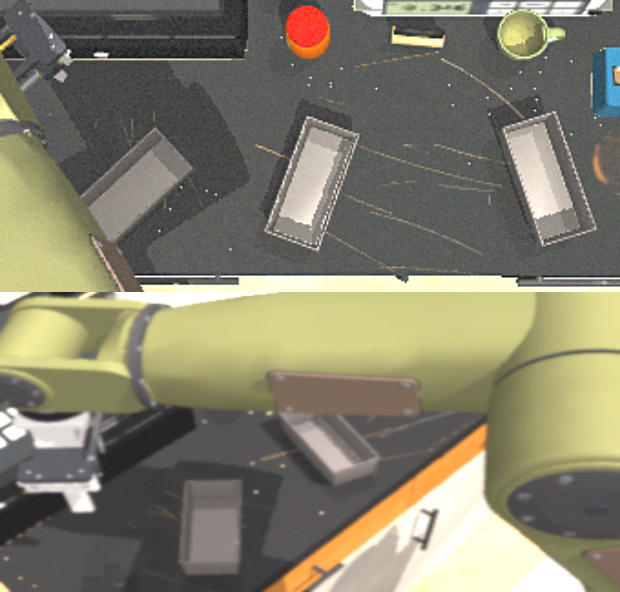

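All three tins stand mouth up: tin_a at (312,183) and tin_b at (140,185) in the top crop. The third tin, jar, sign and cup have not moved, and the gripper is clear.

```bash
python3 -c "
from station import ctrl
print(ctrl.hand_in())"
```

```text
the job is handed in; nothing more can be done
None
```

Both fallen tins now stand on their bases with mouths up, close to where they lay; the third tin, jar, sign and cup were not touched, and the job was handed in at about 9 s of the 40 s allowed (no verdict came back).

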